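# Make up the port and starboard trolling kits

## Robot

A 7-joint arm with a two-finger parallel gripper is mounted at the origin on the work surface. World frame = base frame: x ahead of the robot, y to its left, z up, the work surface at z = 0. Lengths are in m, angles in rad, forces in N, time in s.
With the tool pointing down it reaches from about 0.4 to 0.85 m from the base axis. Payload 10.4 kg.
Tool frame: the origin (TCP) lies at the very end of the fingers, on their centre line; the grasp point (between the pads) lies 19 mm behind it; y points along the fingers, z is the direction in which the jaws open and shut, and the axes are right-handed (so a half turn about y gives the same grasp; the last joint's range is limited). The gripper opens to 85 mm and grips with 20 to 120 N. Pads are 22 mm wide; open, the fingers measure 114 mm over their backs; the gripper's body (76 mm by 85 mm) begins 54 mm behind the grasp point. The pads swing forward as they close: fully open they stand 13 mm farther back than shut.
Start: joints at [1.311, 0.332, -0.065, 1.46, 0.022, 1.35, -0.088], TCP at [0.147, -0.608, 0.231] pointing down, gripper open.
Joint ranges: [-2.6, 2.6], [-0.5, 2.12], [-1.47, 1.34], [0.16, 2.42], [-1.27, 4.41], [0.06, 2.06], [-2.6, 2.6]. Speed limits (rad/s): [2.22, 2.22, 2.79, 2.79, 3.14, 3.14, 3.14].

## Interface

Orientations are given as a unit quaternion [x, y, z, w].
In Python, from workcell import manip gives the robot as it stands.
- The arm moves only by the tool arm_command, never from a script. Its argument "commands" is a list that holds one entry, the list of rows, each a list of 6 numbers: the shift along the world's x, y, z in cm, then the turn, a rotation vector about the world's x, y, z in degrees. A call has 1 to 20 rows; each row is the pose to reach, as a shift and turn from the pose commanded when the call began; what a row does not reach only later rows make up. A row lasts 1/10 s, in which the tool goes at most 50 mm and 8.59 degrees, less where a joint would pass 70% of its speed; a pose out of reach is approached as far as the arm can. A call with a gripper value outside its range is refused whole. "claw" is the finger opening in cm, from 0 to 8.54, set as the call begins (left out, the last holds). The fingers move at their own pace and stop on an object; "newtons" is the grip in N (left out, the last holds). Time passes only in rows, so rows that repeat a pose let the fingers close. It gives the time, the measured TCP pose, the force and the opening at its end, in the units of the state.
- manip.get_obs(): the state, without advancing time (a new reading comes with each control period).
- manip.camera(name): name is "scene" or "side" or "wrist"; returns a dict with "pixels" (420x560x3 uint8, blue, green, red), "depth" (420x560 float32, m along the optical axis (not along the pixel's ray), 0 where there is no reading), "K" (3x3 intrinsics, pixels), "rvec" (rotation vector, rad) and "tvec" (3), from world to camera coordinates, as OpenCV has them. Camera axes: x right, y down, z forward; pixel columns grow to the right and rows downward; lengths in m; the calibration is good to about 2 mm. The wrist camera is an equidistant fisheye: a pixel r from the principal point sees the ray r / f radians off the axis. A picture is of the moment at which its call begins.
- manip.hand_in(): hands the job in, once; it reports no verdict.
Trained networks look in the newest picture that a camera, given by its name, has taken for a name from the list of things; names that differ only in an ending like _2 or _b are one class to them, and where a whole thing is asked for, a point or a joint stands for the part that bears it (a point fixed in the world has none). Each returns a list of dicts, best first, with "p" (0 to 1); they miss things now and then, are a little off and sometimes report something else, mostly with a low value. They report only what shows in the picture. A call takes as long as a camera call. They do not tell look-alikes from the thing itself.
- manip.masks_of(camera, thing): "mask" (420x560 bool, what is visible of it) and "bbox" ([left, top, right, bottom] in pixels, round what is visible of it).
The state is a dict: "clock": time; "joint_pos": joint angles; "joint_velocities": joint speeds; "tau": joint torques, N m; "position": TCP position; "ee_rot": TCP orientation; "ft_force": force on the tool from outside, world axes, zero at the start; "torque": the same for the moment, N m; "grip_width": opening from 0.0 (shut) to 1.0 (fully open).
Only numpy, scipy, OpenCV 4.12 (cv2) and the standard library are available. Lean on these libraries where they do the work, as an engineer would, in place of code of your own. Each camera call takes 0.05 s, during which the arm holds its last target.

## Task

Make up two trolling kits from the loose tackle: the left-hand planer board, the bell sinker and the cork float go into the three-compartment tray, and the right-hand planer board and the plug lure go into the two-compartment tray. In each tray the planer board lies flat, fittings up, in the long compartment, and every other thing stands upright, as it stood in the stock, on the floor of a small compartment of its own. Leave the line spool, the jar and the tin where they are.

Things in the scene. Friction and masses are not known exactly. Their poses are not given: they have to be found in the camera images.
- planer_left: left-hand planer: light wooden board lying flat, 110 x 34 x 28 mm, steel stud near the square tail and clip on top (9 mm proud). Front 42 mm of the nose is cut slantwise: seen from above, nose pointing away from you, the cut is on the LEFT, the sharp tip on the right; mirror image of the other. Origin: centre of underside; x to the nose, y to its left, z up. 34 mm wide at the origin.
- planer_right: right-hand planer: light wooden board lying flat, 110 x 34 x 28 mm, steel stud near the square tail and clip on top (9 mm proud). Front 42 mm of the nose is cut slantwise: seen from above, nose pointing away from you, the cut is on the RIGHT, the sharp tip on the left; mirror image of the other. Origin: centre of underside; x to the nose, y to its left, z up. 34 mm wide at the origin.
- sinker: bell sinker of dark grey metal standing on its flat base: round, 32 mm diameter with straight sides to 26 mm up, then tapering to a small brass eye, 46 mm high in all; about 220 g. Origin at the centre of its underside, z up.
- float: squat cork float standing on end: a plain cork drum, 40 mm diameter, 32 mm high, straight sided between 4 and 28 mm up, a small dark bore mark in the middle of its top. Origin at the centre of its underside, z up.
- lure: white fish-shaped plug lure without hooks, resting on a flat steel belly plate: round body 26 mm thick over its middle 30 mm, tapering to both ends, body axis 15 mm above the underside, top at 28 mm; about 80 mm long overall with a small clear lip at the nose and an upright steel tail fin. Origin: centre of underside; x to the nose, y to its left, z up. Grip it across y.
- tray_three: squarish fixed tray, black walls, grey floor, with THREE compartments: 142 mm (x) by 161 mm (y), floor 3 mm, walls and dividers 3 mm thick, tops 14 mm above the bench. Origin: centre of underside. Long compartment 136 mm (x) by 80 mm (y), centre x 0, y +37.5 mm; two small compartments each 66 mm (x) by 72 mm (y), centres x +34.8 and -34.8 mm, y -41.5 mm.
- tray_two: long narrow fixed tray, black walls, grey floor, with TWO compartments in line: 229 mm (x) by 86 mm (y), floor 3 mm, walls and divider 3 mm thick, tops 14 mm above the bench. Origin: centre of underside. Long compartment 136 mm (x) by 80 mm (y), centre x -43.5 mm, y 0; short (small) compartment 84 mm (x) by 80 mm (y), centre x +69.5 mm, y 0.
- spool: grey line spool standing on its flange among the stock, 54 mm diameter, 26 mm high, with a thinner waist; not part of any kit. Origin at the centre of its underside.
- jar: closed round jar of brown glass, 56 mm diameter, 65 mm high, beyond the stock; not part of any kit. Origin at the centre of its underside.
- tin: closed flat sage-green tin, 104 x 74 mm, 32 mm high, beyond the stock; not part of any kit. Origin at the centre of its underside.
Mind the look-alikes: they are no part of the job. Of the things that look like the sinker, take the one that is nearest to the robot's base at the start.

How it is judged:
At the end, for the whole second after the job is handed in: Left planer, sinker and float in the three-compartment tray, right planer and lure in the two-compartment tray: planers in the long compartments, each other thing in its own small one; origins inside the compartment and under 8 mm above the tray underside, tilt under 0.15 rad, at rest (x of planer_left in the frame of tray_three between -0.022 and 0.022 m and y of planer_left in the frame of tray_three between 0.0075 and 0.0675 m and z of planer_left in the frame of tray_three below 0.008 m and angle between each of planer_left, planer_right, lure's own z axis and vertical below 0.15 rad and linear speed of each of planer_left, planer_right, lure below 0.02 m/s and ((x of sinker in the frame of tray_three between 0.0098 and 0.0598 m and y of sinker in the frame of tray_three between -0.0695 and -0.0135 m and z of sinker in the frame of tray_three below 0.008 m and angle between sinker's own z axis and vertical below 0.15 rad and linear speed of sinker below 0.02 m/s) or (x of sinker in the frame of tray_three between -0.0598 and -0.0098 m and y of sinker in the frame of tray_three between -0.0695 and -0.0135 m and z of sinker in the frame of tray_three below 0.008 m and angle between sinker's own z axis and vertical below 0.15 rad and linear speed of sinker below 0.02 m/s)) and ((x of float in the frame of tray_three between 0.0098 and 0.0598 m and y of float in the frame of tray_three between -0.0695 and -0.0135 m and z of float in the frame of tray_three below 0.008 m and angle between float's own z axis and vertical below 0.15 rad and linear speed of float below 0.02 m/s) or (x of float in the frame of tray_three between -0.0598 and -0.0098 m and y of float in the frame of tray_three between -0.0695 and -0.0135 m and z of float in the frame of tray_three below 0.008 m and angle between float's own z axis and vertical below 0.15 rad and linear speed of float below 0.02 m/s)) and ((x of sinker in the frame of tray_three above 0 m and x of float in the frame of tray_three below 0 m) or (x of sinker in the frame of tray_three below 0 m and x of float in the frame of tray_three above 0 m)) and x of planer_right in the frame of tray_two between -0.0655 and -0.0215 m and y of planer_right in the frame of tray_two between -0.03 and 0.03 m and z of each of planer_right, lure in the frame of tray_two below 0.008 m and x of lure in the frame of tray_two between 0.0345 and 0.1045 m and y of lure in the frame of tray_two between -0.033 and 0.033 m); the robot touches nothing.
It fails at once if the spool is moved from its place by more than 25 mm (distance of spool from where it was at the start of the episode above 0.025 m).
It fails at once if the jar is moved from its place by more than 25 mm (distance of jar from where it was at the start of the episode above 0.025 m).
It fails at once if the tin is moved from its place by more than 25 mm (distance of tin from where it was at the start of the episode above 0.025 m).
It also fails if it takes over 112 s, if anything falls off the work surface, if the arm or the gripper's body presses on something with over 40 N, if the wrist force passes 120 N, or if a joint passes its speed limit or range.

## Working session

There is one attempt and no reset: what is moved stays moved. The work goes in short steps, Python scripts to look and compute and a tool call to move; the robot and the scene stay as the last step left them, time stands still between calls to the robot, and variables do not carry over. Pictures are saved under pics/ and viewed, and the job is handed in when it is done.

Besides the shell and the picture viewer there is one more tool, called after "Request:" as name(argument=value, ...) on one line, values as JSON. arm_command: Moves the arm, as the interface text tells. Its arguments: {"type":"object","properties":{"commands":{"type":"array"},"claw":{"type":"number"},"newtons":{"type":"number"}},"required":["commands"]}

```bash
mkdir -p pics; ls
cat > h.py <<'E'
from workcell import manip
import numpy as np, cv2
def cam(n):
    return manip.camera(n)
def save(c,f): cv2.imwrite('pics/'+f,c['pixels'])
def cloud(c):
    K=c['K'];R=cv2.Rodrigues(np.array(c['rvec'],float))[0];t=np.array(c['tvec'],float).ravel()
    d=c['depth'];v,u=np.mgrid[:d.shape[0],:d.shape[1]]
    P=np.stack([(u-K[0,2])/K[0,0]*d,(v-K[1,2])/K[1,1]*d,d],-1)
    W=(P-t)@R
    W[d==0]=np.nan
    return W
E
python3 - <<'E'
from h import *
for n in ['scene','side','wrist']:
    c=cam(n);save(c,n+'0.png');print(n,c['K'],c['rvec'],c['tvec'])
print(manip.get_obs())
E
```

```text
pics
scene [[414.17468326   0.         273.9400497 ]
 [  0.         414.17468326 207.51101977]
 [  0.           0.           1.        ]] [ 1.78659805  1.62710429 -0.75106731] [-0.05844221 -0.32741438  1.24294994]
side [[442.72442915   0.         281.39275807]
 [  0.         442.72442915 205.82632315]
 [  0.           0.           1.        ]] [ 0.38842806 -2.68292537  1.33160441] [0.55551268 0.12977962 0.72664788]
wrist [[325.1922621    0.         283.61595694]
 [  0.         325.1922621  209.18852095]
 [  0.           0.           1.        ]] [-2.27077842  1.78657061  0.27503902] [-0.62477226 -0.0386918   0.37860605]
{'clock': 0.15, 'joint_pos': array([ 1.311386  ,  0.332714  , -0.06472857,  1.46072854,  0.02159359,
        1.34986801, -0.0884503 ]), 'joint_velocities': array([ 3.53146278e-05, -1.38593838e-03, -1.47312195e-03, -1.77084770e-03,
        1.22672450e-04, -1.08541117e-03, -1.18022708e-03]), 'tau': array([ 1.26559469e-03, -6.25825596e+01,  4.95037716e-02, -3.91854715e+01,
        1.64199126e-02,  7.35847891e-03,  6.34561979e-05]), 'position': array([ 0.14658479, -0.60729389,  0.23071618]), 'ee_rot': array([-0.08361384,  0.70250979, -0.70179401,  0.0835098 ]), 'ft_force': array([ 0.18175934,  0.10743775, -0.10696289]), 'torque': array([ 0.00507313, -0.03970492,  0.03975445]), 'grip_width': 0.9953269577736643}
```

View pics/scene0.png

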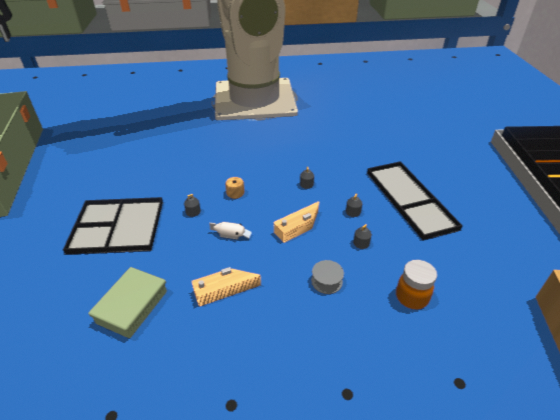

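View pics/side0.png

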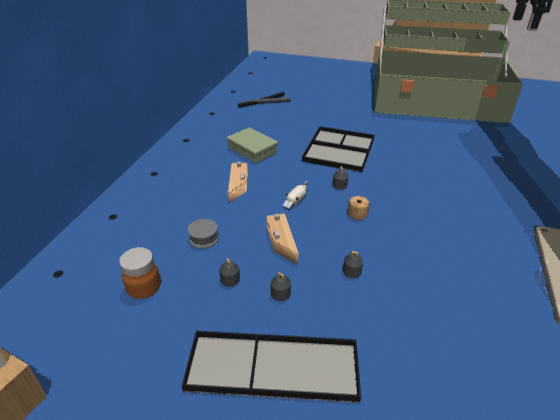

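View pics/wrist0.png

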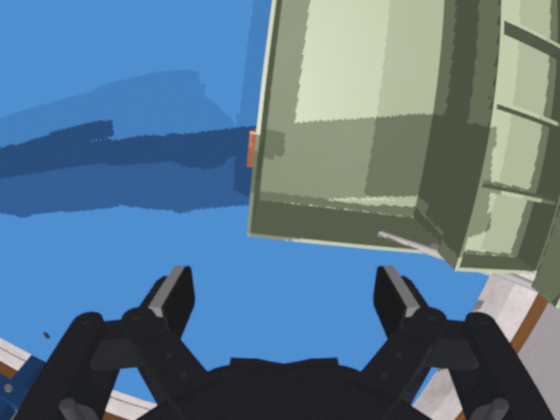

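The scene view shows four sinkers at (192,205), (307,178), (354,205), (362,236), with the float at (235,187) and the lure at (230,230). The planers are at (297,221) and (226,285). The three-compartment tray is at (115,225) and the two-compartment tray at (411,198). Next I'll measure them.

Run:
```python
from h import *
import pickle
D={}
for n in ['scene','side']:
    c=cam(n);W=cloud(c);D[n]=c
    tbl=W[np.abs(W[...,2])<.01]; print(n,'table z med',np.nanmedian(tbl[:,2]))
    for th in ['planer_left','planer_right','sinker','float','lure','tray_three','tray_two','spool','jar','tin']:
        for r in manip.masks_of(n,th):
            P=W[r['mask']];P=P[np.isfinite(P[:,0])]
            if len(P)<10 or r['p']<.2: continue
            q=P[P[:,2]>.006] if len(P[P[:,2]>.006])>10 else P
            print(n,th,round(r['p'],2),r['bbox'],len(P),'med',np.median(q,0).round(3),'lo',np.percentile(q,2,axis=0).round(3),'hi',np.percentile(q,98,axis=0).round(3),'r',np.hypot(*np.median(q,0)[:2]).round(3))
            D.setdefault((n,th),[]).append(r)
pickle.dump(D,open('d0.pkl','wb'))
```

```text
scene table z med -0.00030020891804994883
scene planer_left 0.7 [187.5, 268.9, 256.9, 304.8] 1457 med [ 0.711 -0.091  0.027] lo [ 0.689 -0.135  0.007] hi [ 0.733 -0.035  0.036] r 0.717
scene planer_right 0.97 [272.7, 201.3, 318.3, 243.0] 968 med [0.576 0.05  0.027] lo [0.533 0.01  0.008] hi [0.601 0.096 0.036] r 0.578
scene sinker 0.81 [183.0, 195.6, 198.6, 216.8] 259 med [ 0.506 -0.153  0.027] lo [ 0.491 -0.168  0.007] hi [ 0.512 -0.141  0.043] r 0.529
scene sinker 0.65 [344.7, 195.2, 362.0, 217.2] 245 med [0.541 0.171 0.026] lo [0.529 0.159 0.007] hi [0.548 0.185 0.039] r 0.568
scene sinker 0.62 [299.2, 166.4, 312.4, 188.4] 255 med [0.439 0.091 0.026] lo [0.424 0.078 0.007] hi [0.446 0.107 0.043] r 0.449
scene sinker 0.62 [312.7, 259.2, 343.6, 294.1] 853 med [0.707 0.087 0.026] lo [0.681 0.064 0.009] hi [0.729 0.11  0.027] r 0.712
scene sinker 0.56 [354.4, 227.5, 369.7, 252.6] 364 med [0.628 0.166 0.027] lo [0.613 0.154 0.007] hi [0.636 0.182 0.043] r 0.65
scene float 0.61 [60.3, 198.1, 163.8, 255.7] 4504 med [ 0.527 -0.31   0.012] lo [ 0.454 -0.385  0.006] hi [ 0.599 -0.223  0.015
[... 2796 characters left out ...]
6] lo [0.523 0.019 0.007] hi [0.594 0.103 0.035] r 0.565
side tray_two 0.25 [122.5, 248.3, 157.8, 297.5] 1592 med [0.737 0.238 0.046] lo [0.72  0.206 0.008] hi [0.766 0.252 0.065] r 0.774
side spool 0.69 [186.6, 220.0, 217.9, 249.6] 723 med [0.7   0.092 0.025] lo [0.677 0.066 0.007] hi [0.725 0.114 0.027] r 0.706
side jar 0.58 [121.5, 248.9, 159.2, 296.5] 1597 med [0.737 0.238 0.049] lo [0.72  0.206 0.008] hi [0.767 0.252 0.065] r 0.774
side jar 0.51 [341.5, 248.3, 362.0, 278.8] 412 med [0.427 0.104 0.027] lo [0.413 0.09  0.007] hi [0.442 0.111 0.043] r 0.439
side tin 0.95 [227.3, 125.8, 277.8, 161.7] 1165 med [ 0.716 -0.226  0.03 ] lo [ 0.665 -0.282  0.007] hi [ 0.776 -0.188  0.033] r 0.751
```

```bash
cat > fit.py <<'E'
from h import *
from scipy.optimize import minimize
# ortho height map 1mm
def ortho(P,C,x0,x1,y0,y1,s=400):
    im=np.zeros((int((x1-x0)*s),int((y1-y0)*s),3),np.uint8)
    o=np.argsort(P[:,2]);P=P[o];C=C[o]
    i=((P[:,0]-x0)*s).astype(int);j=((P[:,1]-y0)*s).astype(int)
    ok=(i>=0)&(i<im.shape[0])&(j>=0)&(j<im.shape[1])
    im[i[ok],j[ok]]=C[ok]
    return im   # rows +x down, cols +y right
E
python3 - <<'E'
from fit import *
import pickle
D=pickle.load(open('d0.pkl','rb'))
Ps=[];Cs=[]
for n in ['scene','side']:
    W=cloud(D[n]);Ps.append(W.reshape(-1,3));Cs.append(D[n]['pixels'].reshape(-1,3))
P=np.vstack(Ps);C=np.vstack(Cs)
ok=np.isfinite(P[:,0])&(P[:,2]>.006)
P,C=P[ok],C[ok]
# z-color
np.savez('pc0.npz',P=P,C=C)
im=ortho(P,C,.40,.80,-.20,.20,1400)
im=cv2.dilate(im,np.ones((2,2)))
cv2.imwrite('pics/ortho0.png',im)
def sel(x0,x1,y0,y1,z0,z1):
    m=(P[:,0]>x0)&(P[:,0]<x1)&(P[:,1]>y0)&(P[:,1]<y1)&(P[:,2]>z0)&(P[:,2]<z1);return P[m]
def circ(Q,r):
    f=lambda c:np.abs(np.hypot(Q[:,0]-c[0],Q[:,1]-c[1])-r).sum()
    b=minimize(f,Q[:,:2].mean(0)+[-.0,0],method='Nelder-Mead');return b.x.round(4),b.fun/len(Q)
print('sinker',circ(sel(.40,.46,.07,.13,.008,.022),.016))
print('float',circ(sel(.41,.48,-.1,-.03,.009,.024),.020), np.median(sel(.41,.48,-.1,-.03,.0305,.034),0))
for nm,b in [('pl',(.66,.76,-.16,-.01)),('pr',(.5,.62,0,.12)),('lure',(.54,.61,-.13,-.02))]:
    for z0,z1 in [(.03,.04),(.023,.03)]:
        q=sel(*b,z0,z1)
        if len(q): 
            r=cv2.minAreaRect((q[:,:2]*1000).astype(np.float32)); print(nm,z0,r,len(q),np.cov(q[:,:2].T*1000).round().tolist())
for nm,b in [('t3',(.43,.63,-.41,-.2)),('t2',(.36,.65,.22,.39))]:
    q=sel(*b,.010,.018); print(nm,cv2.minAreaRect((q[:,:2]*1000).astype(np.float32)))
E
```

```text
sinker (array([0.428 , 0.0934]), np.float64(0.0007988335749456872))
float (array([ 0.4428, -0.0662]), np.float64(0.0009324047659625357)) [ 0.44312395 -0.06535732  0.03136491]
pl 0.03 ((699.5872802734375, -90.6853256225586), (30.429048538208008, 80.87410736083984), 9.416709899902344) 123 [[150.0, -239.0], [-239.0, 444.0]]
pl 0.023 ((700.7100830078125, -83.89917755126953), (37.23081970214844, 111.51466369628906), 18.108150482177734) 1267 [[133.0, -154.0], [-154.0, 776.0]]
pr 0.03 ((568.8269653320312, 58.52614212036133), (23.337291717529297, 77.87767028808594), 31.468412399291992) 127 [[63.0, -156.0], [-156.0, 516.0]]
pr 0.023 ((562.37060546875, 63.43363952636719), (38.2926025390625, 111.86788940429688), 27.777603149414062) 1163 [[349.0, -345.0], [-345.0, 588.0]]
lure 0.023 ((568.9818115234375, -85.11681365966797), (66.20542907714844, 23.745819091796875), 76.73548126220703) 258 [[44.0, 47.0], [47.0, 186.0]]
t3 ((525.0634765625, -303.47705078125), (170.1508331298828, 147.3470001220703), 87.8512191772461)
t2 ((503.5432434082031, 304.5758056640625), (233.5002899169922, 90.72172546386719), 12.549885749816895)
```

View pics/ortho0.png

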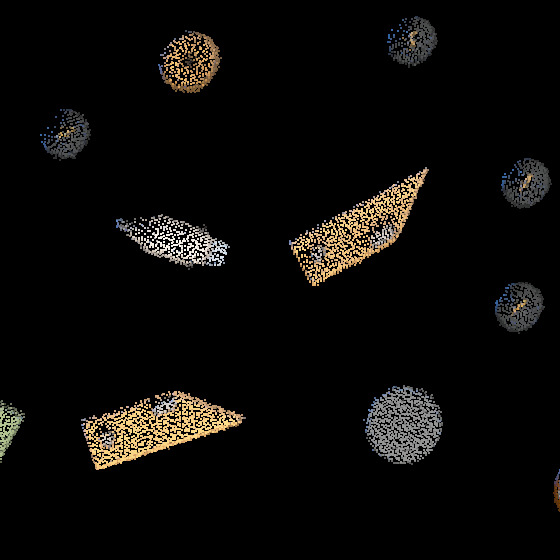

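The top view confirms the networks' left/right calls. The board at (360,227) has its tip on the left, so it is planer_right. The one at (160,430) has its tip on the right, so it is planer_left. Next I'll refine the poses with template fits.

```bash
cat >> fit.py <<'E'
def polyfit(Q,poly,x0,s=1.):
    # IoU of raster occupancy (mm); Q Nx2 m
    c=np.array(x0[:2]);N=300
    im=np.zeros((N,N),np.uint8)
    ij=((Q-c)*1000+N/2).round().astype(int);ok=((ij>=0)&(ij<N)).all(1);ij=ij[ok]
    im[ij[:,1],ij[:,0]]=1
    im=cv2.morphologyEx(im,cv2.MORPH_CLOSE,np.ones((7,7)))
    def f(p):
        R=np.array([[np.cos(p[2]),-np.sin(p[2])],[np.sin(p[2]),np.cos(p[2])]])
        g=((poly@R.T+[p[0],p[1]]))*1000+N/2
        m=np.zeros((N,N),np.uint8);cv2.fillPoly(m,[np.round(g*16).astype(np.int32)],1,shift=4)
        return -(m&im).sum()/(m|im).sum()
    b=None
    for k in range(4):
        st=b.x if b is not None else np.array([x0[0],x0[1],x0[2]])
        r=minimize(f,st,method='Nelder-Mead',options=dict(initial_simplex=[st,st+[.004,0,0],st+[0,.004,0],st+[0,0,.08]]))
        if b is None or r.fun<b.fun:b=r
    return b.x[:2].round(4),np.degrees(b.x[2]).round(2),round(-b.fun,3)
PL=np.array([[-.055,-.017],[.055,-.017],[.013,.017],[-.055,.017]])
PR=PL*[1,-1]
LU=np.array([[-.040,-.002],[-.015,-.013],[.015,-.013],[.04,-.008],[.04,.008],[.015,.013],[-.015,.013],[-.04,.002]])
T3=np.array([[-.071,-.0805],[.071,-.0805],[.071,.0805],[-.071,.0805]])
T2=np.array([[-.1145,-.043],[.1145,-.043],[.1145,.043],[-.1145,.043]])
E
python3 - <<'E'
from fit import *
d=np.load('pc0.npz');P=d['P']
import pickle
D=pickle.load(open('d0.pkl','rb'))
pcs={n:cloud(D[n]).reshape(-1,3) for n in ['scene','side']}
pcs['both']=np.vstack([pcs['scene'],pcs['side']])
def sel(P,b,z0,z1):
    m=(P[:,0]>b[0])&(P[:,0]<b[1])&(P[:,1]>b[2])&(P[:,1]<b[3])&(P[:,2]>z0)&(P[:,2]<z1);return P[m,:2]
for n,P in pcs.items():
    r=np.radians
    print(n,'PL',polyfit(sel(P,(.64,.78,-.18,0),.025,.04),PL,[.70,-.085,r(109)]))
    print(n,'PR',polyfit(sel(P,(.5,.63,0,.13),.025,.04),PR,[.562,.063,r(118)]))
    print(n,'LU',polyfit(sel(P,(.53,.62,-.14,-.01),.006,.04),LU,[.571,-.076,r(75)]))
    print(n,'T3',polyfit(sel(P,(.42,.64,-.42,-.2),.001,.02),T3,[.525,-.3035,r(-2)]))
    print(n,'T2',polyfit(sel(P,(.35,.66,.2,.4),.001,.02),T2,[.5035,.3046,r(12.5)]))
from scipy.spatial.transform import Rotation as Rr
o=manip.get_obs();print(Rr.from_quat(o['ee_rot']).as_matrix().round(3),o['clock'])
E
```

```text
scene PL (array([ 0.7  , -0.085]), np.float64(109.0), np.float64(-0.0))
scene PR (array([0.562, 0.063]), np.float64(118.0), np.float64(-0.0))
scene LU (array([ 0.571, -0.076]), np.float64(75.0), np.float64(-0.0))
scene T3 (array([ 0.525 , -0.3035]), np.float64(-2.0), np.float64(-0.0))
scene T2 (array([0.5035, 0.3046]), np.float64(12.5), np.float64(-0.0))
side PL (array([ 0.7  , -0.085]), np.float64(109.0), np.float64(-0.0))
side PR (array([0.562, 0.063]), np.float64(118.0), np.float64(-0.0))
side LU (array([ 0.571, -0.076]), np.float64(75.0), np.float64(-0.0))
side T3 (array([ 0.525 , -0.3035]), np.float64(-2.0), np.float64(-0.0))
side T2 (array([0.5035, 0.3046]), np.float64(12.5), np.float64(-0.0))
both PL (array([ 0.7  , -0.085]), np.float64(109.0), np.float64(-0.0))
both PR (array([0.562, 0.063]), np.float64(118.0), np.float64(-0.0))
both LU (array([ 0.571, -0.076]), np.float64(75.0), np.float64(-0.0))
both T3 (array([ 0.525 , -0.3035]), np.float64(-2.0), np.float64(-0.0))
both T2 (array([0.5035, 0.3046]), np.float64(12.5), np.float64(-0.0))
[[-0.972  0.     0.235]
 [-0.235 -0.    -0.972]
 [-0.    -1.     0.   ]] 1.25
```

```bash
sed -i 's/+\[p\[0\],p\[1\]\]))\*1000/+[p[0]-c[0],p[1]-c[1]]))*1000/' fit.py
python3 - <<'E'
from fit import *
import pickle
D=pickle.load(open('d0.pkl','rb'))
pcs={n:cloud(D[n]).reshape(-1,3) for n in ['scene','side']}
pcs['both']=np.vstack([pcs['scene'],pcs['side']])
def sel(P,b,z0,z1):
    m=(P[:,0]>b[0])&(P[:,0]<b[1])&(P[:,1]>b[2])&(P[:,1]<b[3])&(P[:,2]>z0)&(P[:,2]<z1);return P[m,:2]
def circ(Q,r):
    f=lambda c:np.abs(np.hypot(Q[:,0]-c[0],Q[:,1]-c[1])-r).sum()
    b=minimize(f,Q[:,:2].mean(0),method='Nelder-Mead');return b.x.round(4)
for n,P in pcs.items():
    r=np.radians
    print(n,'PL',polyfit(sel(P,(.64,.78,-.18,0),.025,.04),PL,[.70,-.085,r(109)]))
    print(n,'PR',polyfit(sel(P,(.5,.63,0,.13),.025,.04),PR,[.562,.063,r(118)]))
    print(n,'LU',polyfit(sel(P,(.53,.62,-.14,-.01),.006,.04),LU,[.571,-.076,r(75)]))
    print(n,'T3',polyfit(sel(P,(.42,.64,-.42,-.2),.001,.02),T3,[.525,-.3035,r(-2)]))
    print(n,'T2',polyfit(sel(P,(.35,.66,.2,.4),.001,.02),T2,[.5035,.3046,r(12.5)]))
    print('S',circ(sel(P,(.40,.46,.07,.13),.008,.022),.016),'F',circ(sel(P,(.41,.48,-.1,-.03),.009,.024),.020))
E
```

```text
scene PL (array([ 0.6351, -0.1246]), np.float64(254.66), np.float64(-0.0))
scene PR (array([0.602 , 0.0817]), np.float64(113.42), np.float64(-0.0))
scene LU (array([ 0.5443, -0.0613]), np.float64(87.22), np.float64(-0.0))
scene T3 (array([ 0.4528, -0.2343]), np.float64(80.86), np.float64(-500766731104855.06))
scene T2 (array([0.4762, 0.3875]), np.float64(11.86), np.float64(-481160834516916.7))
S [0.4554 0.0859] F [ 0.479  -0.0645]
side PL (array([ 0.7776, -0.0851]), np.float64(63.5), np.float64(-0.0))
side PR (array([0.602 , 0.0817]), np.float64(113.42), np.float64(-0.0))
side LU (array([ 0.599 , -0.0907]), np.float64(78.57), np.float64(-0.0))
side T3 (array([ 0.603 , -0.3728]), np.float64(0.06), np.float64(-513493599646741.7))
side T2 (array([0.5734, 0.2361]), np.float64(30.47), np.float64(-500291388416943.75))
S [0.4249 0.1223] F [ 0.4421 -0.0658]
both PL (array([ 0.7507, -0.1037]), np.float64(118.17), np.float64(-0.0))
both PR (array([0.602 , 0.0817]), np.float64(113.42), np.float64(-0.0))
both LU (array([ 0.6011, -0.0873]), np.float64(72.28), np.float64(-0.0))
both T3 (array([ 0.5935, -0.3826]), np.float64(90.18), np.float64(-450557961841374.25))
both T2 (array([0.4093, 0.3536]), np.float64(59.85), np.float64(-480621767898427.56))
S [0.428  0.0934] F [ 0.4428 -0.0662]fit.py:22: RuntimeWarning: overflow encountered in scalar negative
  return -(m&im).sum()/(m|im).sum()
```

```bash
sed -i 's/return -(m&im).sum()/return -float((m\&im).sum())/' fit.py
cat > est.py <<'E'
from fit import *
def sel(P,b,z0,z1):
    m=(P[:,0]>b[0])&(P[:,0]<b[1])&(P[:,1]>b[2])&(P[:,1]<b[3])&(P[:,2]>z0)&(P[:,2]<z1);return P[m,:2]
r=np.radians
def est(P,n=''):
    print(n,'PL',polyfit(sel(P,(.64,.78,-.18,0),.025,.04),PL,[.70,-.085,r(109)]))
    print(n,'PR',polyfit(sel(P,(.5,.63,0,.13),.025,.04),PR,[.562,.063,r(118)]))
    print(n,'LU',polyfit(sel(P,(.53,.62,-.14,-.01),.006,.04),LU,[.571,-.076,r(75)]))
    print(n,'T3',polyfit(sel(P,(.42,.64,-.42,-.2),.0025,.02),T3,[.525,-.3035,r(-2)]))
    print(n,'T2',polyfit(sel(P,(.35,.66,.2,.4),.0025,.02),T2,[.5035,.3046,r(12.5)]))
if __name__=='__main__':
    import pickle
    D=pickle.load(open('d0.pkl','rb'))
    pcs={n:cloud(D[n]).reshape(-1,3) for n in ['scene','side']}
    pcs['both']=np.vstack([pcs['scene'],pcs['side']])
    for n,P in pcs.items(): est(P,n)
E
python3 est.py
```

```text
scene PL (array([ 0.7017, -0.0839]), np.float64(107.45), np.float64(0.935))
scene PR (array([0.5627, 0.0628]), np.float64(118.93), np.float64(0.871))
scene LU (array([ 0.5739, -0.0786]), np.float64(76.03), np.float64(0.736))
scene T3 (array([ 0.5258, -0.3042]), np.float64(-2.18), np.float64(0.74))
scene T2 (array([0.5042, 0.3029]), np.float64(13.0), np.float64(0.736))
side PL (array([ 0.6986, -0.0825]), np.float64(107.36), np.float64(0.834))
side PR (array([0.5596, 0.0644]), np.float64(118.39), np.float64(0.877))
side LU (array([ 0.5695, -0.0733]), np.float64(72.56), np.float64(0.718))
side T3 (array([ 0.5223, -0.3025]), np.float64(-2.28), np.float64(0.284))
side T2 (array([0.5014, 0.3051]), np.float64(12.74), np.float64(0.85))
both PL (array([ 0.7005, -0.0832]), np.float64(108.11), np.float64(0.948))
both PR (array([0.5616, 0.0634]), np.float64(118.54), np.float64(0.955))
both LU (array([ 0.571 , -0.0776]), np.float64(73.21), np.float64(0.908))
both T3 (array([ 0.525 , -0.3035]), np.float64(-2.0), np.float64(0.862))
both T2 (array([0.5027, 0.3047]), np.float64(13.09), np.float64(0.962))
```

Run:
```python
from h import *
import pickle
D=pickle.load(open('d0.pkl','rb'))
P=np.vstack([cloud(D[n]).reshape(-1,3) for n in ['scene','side']])
P=P[np.isfinite(P[:,0])&(P[:,2]>.07)&(np.hypot(P[:,0],P[:,1])>.3)&(P[:,0]<1.0)&(P[:,0]>-.2)&(np.abs(P[:,1])<1)]
h={}
for x,y,z in P:
    k=(round(x,1),round(y,1));h.setdefault(k,[]).append(z)
for k in sorted(h): 
    if len(h[k])>20: print(k,len(h[k]),round(np.percentile(h[k],98),2))
```

```text
(np.float64(0.1), np.float64(-0.8)) 260 0.22
(np.float64(0.1), np.float64(-0.7)) 276 0.28
(np.float64(0.1), np.float64(-0.6)) 1148 0.3
(np.float64(0.1), np.float64(-0.5)) 324 0.32
(np.float64(0.2), np.float64(-0.9)) 283 0.22
(np.float64(0.2), np.float64(-0.8)) 1341 0.22
(np.float64(0.2), np.float64(-0.7)) 522 0.28
(np.float64(0.2), np.float64(-0.6)) 1066 0.28
(np.float64(0.3), np.float64(-0.9)) 246 0.22
(np.float64(0.3), np.float64(-0.8)) 1265 0.22
(np.float64(0.3), np.float64(-0.7)) 488 0.16
(np.float64(0.3), np.float64(-0.6)) 961 0.11
(np.float64(0.4), np.float64(-0.9)) 235 0.22
(np.float64(0.4), np.float64(-0.8)) 862 0.22
(np.float64(0.4), np.float64(-0.7)) 849 0.16
(np.float64(0.4), np.float64(-0.6)) 179 0.11
(np.float64(0.4), np.float64(-0.5)) 549 0.11
(np.float64(0.5), np.float64(-0.9)) 86 0.22
(np.float64(0.5), np.float64(-0.8)) 367 0.22
(np.float64(0.5), np.float64(-0.7)) 349 0.16
(np.float64(0.5), np.float64(-0.6)) 43 0.11
(np.float64(0.5), np.float64(-0.5)) 88 0.11
(np.float64(0.8), np.float64(0.4)) 95 0.09
```

Request:
arm_command(commands=[[[55.5,52.2,-3,0,0,94.4],[55.5,52.2,-3,0,0,94.4],[55.5,52.2,-3,0,0,94.4],[55.5,52.2,-3,0,0,94.4],[55.5,52.2,-3,0,0,94.4],[55.5,52.2,-3,0,0,94.4],[55.5,52.2,-3,0,0,94.4],[55.5,52.2,-3,0,0,94.4],[55.5,52.2,-3,0,0,94.4],[55.5,52.2,-3,0,0,94.4],[55.5,52.2,-3,0,0,94.4],[55.5,52.2,-3,0,0,94.4],[55.5,52.2,-3,0,0,94.4],[55.5,52.2,-3,0,0,94.4],[55.5,52.2,-3,0,0,94.4],[55.5,52.2,-3,0,0,94.4],[55.5,52.2,-13,0,0,94.4],[55.5,52.2,-13,0,0,94.4],[55.5,52.2,-13,0,0,94.4],[55.5,52.2,-13,0,0,94.4]]], claw=6.0)

```text
clock: 3.25
position: [0.7015, -0.086, 0.1021]
ee_rot: [0.572, -0.416, 0.416, -0.572]
ft_force: [0.9, 0.4, 1.1]
grip_width: 0.705
```

Run:
```python
from h import *
from scipy.spatial.transform import Rotation as Rr
o=manip.get_obs();R=Rr.from_quat(o['ee_rot']).as_matrix();print(o['position'],np.degrees(np.arctan2(R[1,2],R[0,2])),R[:,1],o['joint_pos'].round(2))
c=cam('wrist');save(c,'w1.png')
```

```text
[ 0.70147328 -0.08603516  0.10206626] 17.933999878890965 [-8.69084757e-04  1.92287603e-04 -9.99999604e-01] [ 0.43  0.67 -0.57  1.34  0.36  1.24  0.16]
```

View pics/w1.png

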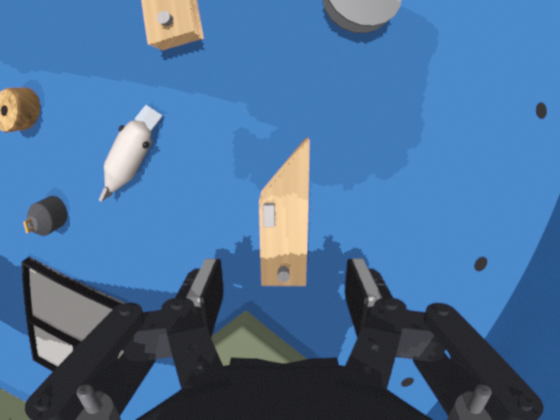

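Seen from the wrist, the board at (285,225) lies between the fingers and lines up with them. I'm descending to grip it.

Request:
arm_command(commands=[[[0,0,-5,0,0,0],[0,0,-8,0,0,0],[0,0,-9.8,0,0,0],[0,0,-9.8,0,0,0]]])

```text
clock: 3.7
position: [0.7015, -0.0858, 0.0033]
ee_rot: [0.572, -0.416, 0.416, -0.572]
ft_force: [-0.7, 0.4, 0.2]
grip_width: 0.706
```

Request:
arm_command(commands=[[[0,0,0,0,0,0],[0,0,0,0,0,0],[0,0,0,0,0,0],[0,0,0,0,0,0],[0,0,0,0,0,0],[0,0,0,0,0,0]]], claw=2.0, newtons=40)

```text
clock: 4.3
position: [0.7035, -0.0857, 0.0065]
ee_rot: [-0.571, 0.415, -0.417, 0.573]
ft_force: [-0.1, -0.7, 6.0]
grip_width: 0.389
```

Request:
arm_command(commands=[[[0,0,4,0,0,0],[0,0,9,0,0,0],[-2,-2,12,0,0,-8],[-4,-4,12,0,0,-16],[-6,-6,12,0,0,-24],[-8,-8,12,0,0,-32],[-10,-10,12,0,0,-40],[-12,-12,12,0,0,-48],[-14,-14,12,0,0,-56],[-16,-16,12,0,0,-64],[-17.9,-18,12,0,0,-72],[-17.9,-18,12,0,0,-80],[-17.9,-18,12,0,0,-88],[-17.9,-18,12,0,0,-96],[-17.9,-18,11,0,0,-104],[-17.9,-18,9,0,0,-110],[-17.9,-18,7,0,0,-110],[-17.9,-18,7,0,0,-110]]])

```text
clock: 6.1
position: [0.5217, -0.2648, 0.0721]
ee_rot: [0.011, 0.707, -0.707, -0.013]
ft_force: [-0.5, -0.1, -0.2]
grip_width: 0.388
```

Run:
```python
from h import *
from scipy.spatial.transform import Rotation as Rr
o=manip.get_obs();R=Rr.from_quat(o['ee_rot']).as_matrix();print(o['position'],np.degrees(np.arctan2(R[1,2],R[0,2])),o['grip_width'],o['joint_pos'].round(2),o['ft_force'])
a=cam('wrist');c=cam('scene')
cv2.imwrite('pics/b2.png',np.vstack([a['pixels'][100:400],c['pixels'][100:340]]))
```

```text
[ 0.52166533 -0.26478264  0.07210793] -91.98996477871417 0.3878680749343846 [ 0.59  0.4  -0.23  1.73  0.11  1.03 -1.29] [-0.52453559 -0.11223664 -0.15919875]
```

View pics/b2.png

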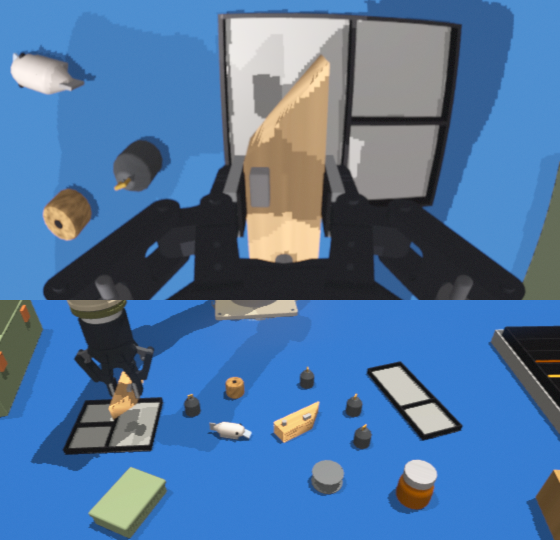

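The board is held level over the long compartment. I'm lowering and releasing it.

Request:
arm_command(commands=[[[0,0,-3,0,0,0],[0,0,-5,0,0,0],[0,0,-6.1,0,0,0],[0,0,-6.1,0,0,0],[0,0,-6.1,0,0,0]]])

```text
clock: 6.7
position: [0.5235, -0.2659, 0.0137]
ee_rot: [-0.013, -0.707, 0.707, 0.012]
ft_force: [-0.0, -1.0, -0.9]
grip_width: 0.386
```

Request:
arm_command(commands=[[[0,0,0,0,0,0],[0,0,0,0,0,0],[0,0,0,0,0,0],[0,0,3,0,0,0],[0,0,7,0,0,0],[0,0,11,0,0,0]]], claw=4.6)

```text
clock: 7.3
position: [0.5223, -0.2654, 0.1237]
ee_rot: [0.012, 0.707, -0.707, -0.013]
ft_force: [0.5, 0.5, 0.9]
grip_width: 0.541
```

Request:
arm_command(commands=[[[-2,5,0,0,0,0],[-4,10,0,0,0,0],[-6,15,0,0,0,0],[-8,20,0,0,0,0],[-8,20,0,0,0,0],[-8,20,-2,0,0,0],[-8,20,-2,0,0,0]]], claw=5.8)

```text
clock: 8.0
position: [0.4416, -0.0655, 0.1012]
ee_rot: [-0.012, -0.707, 0.707, 0.013]
ft_force: [-0.5, -0.8, 0.7]
grip_width: 0.68
```

Run:
```python
from h import *
o=manip.get_obs();print(o['position'],o['grip_width'],o['joint_pos'].round(2))
a=cam('wrist');c=cam('scene')
cv2.imwrite('pics/b3.png',np.vstack([a['pixels'][100:400],c['pixels'][100:340]]))
```

```text
[ 0.44160258 -0.06549432  0.10119443] 0.6799785683899946 [ 0.42  0.09 -0.39  2.05  0.04  1.01 -1.59]
```

View pics/b3.png

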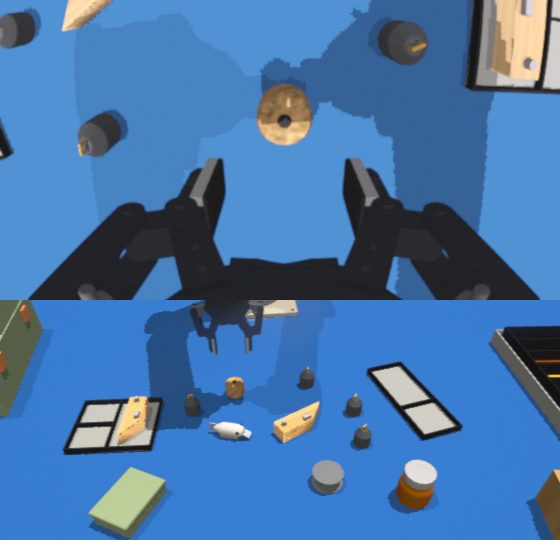

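Planer_left now lies in the long compartment of tray_three at about (133,417) in the lower picture. The float at (285,115) is centred between the fingers.

Request:
arm_command(commands=[[[0,0,-5,0,0,0],[0,0,-8,0,0,0],[0,0,-9.2,0,0,0],[0,0,-9.2,0,0,0]]])

```text
clock: 8.5
position: [0.4422, -0.0659, 0.0098]
ee_rot: [0.012, 0.707, -0.707, -0.014]
ft_force: [0.3, 0.4, 0.5]
grip_width: 0.679
```

Request:
arm_command(commands=[[[0,0,0,0,0,0],[0,0,0,0,0,0],[0,0,0,0,0,0],[0,0,0,0,0,0],[0,0,0,0,0,0]]], claw=3.0, newtons=35)

```text
clock: 9.0
position: [0.4441, -0.0659, 0.0121]
ee_rot: [-0.014, -0.707, 0.707, 0.012]
ft_force: [-1.0, 0.6, 7.5]
grip_width: 0.452
```

Request:
arm_command(commands=[[[0,0,4,0,0,0],[0,0,8,0,0,0],[2,-4,11,0,0,0],[4,-8,11,0,0,0],[5.5,-12,11,0,0,0],[7,-16,11,0,0,0],[8.5,-20,11,0,0,0],[10,-24,11,0,0,0],[11.5,-28,11,0,0,0],[11.5,-28,8,0,0,0],[11.5,-28,5,0,0,0],[11.5,-28,5,0,0,0],[11.5,-28,5,0,0,0]]])

```text
clock: 10.3
position: [0.5579, -0.3455, 0.0615]
ee_rot: [-0.013, -0.707, 0.707, 0.012]
ft_force: [-0.4, -0.7, -0.2]
grip_width: 0.447
```

Run:
```python
from h import *
o=manip.get_obs();print(o['position'],o['grip_width'],o['joint_pos'].round(2))
a=cam('wrist');c=cam('scene')
cv2.imwrite('pics/b4.png',np.vstack([a['pixels'][100:400],c['pixels'][100:340]]))
```

```text
[ 0.55788845 -0.34551356  0.06151001] 0.4469552181470127 [ 0.64  0.54 -0.2   1.54  0.12  1.07 -1.2 ]
```

View pics/b4.png

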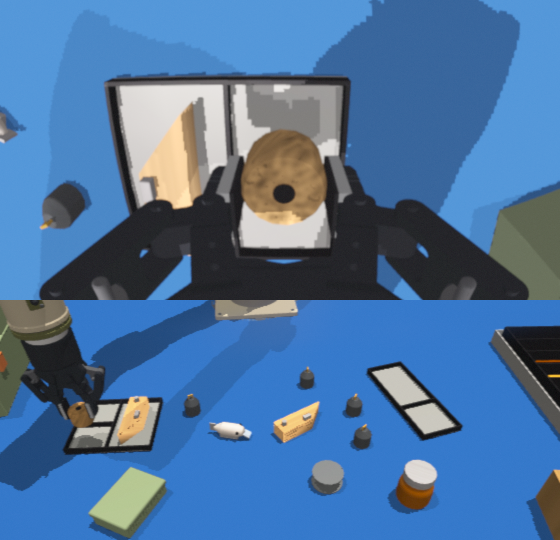

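Request:
arm_command(commands=[[[0,0,-2.5,0,0,0],[0,0,-4,0,0,0],[0,0,-4.6,0,0,0],[0,0,-4.6,0,0,0],[0,0,-4.6,0,0,0]]])

```text
clock: 10.9
position: [0.5581, -0.3457, 0.0152]
ee_rot: [-0.013, -0.707, 0.707, 0.012]
ft_force: [-0.5, 0.2, -0.1]
grip_width: 0.45
```

Request:
arm_command(commands=[[[0,0,0,0,0,0],[0,0,0,0,0,0],[0,0,0,0,0,0],[0,0,3,0,0,0],[0,0,7,0,0,0],[0,0,11,0,0,0]]], claw=4.8)

```text
clock: 11.5
position: [0.5573, -0.3454, 0.1253]
ee_rot: [0.012, 0.707, -0.707, -0.013]
ft_force: [0.7, -0.4, 0.3]
grip_width: 0.558
```

Request:
arm_command(commands=[[[-1.3,4.4,0,0,0,0],[-2.6,8.8,0,0,0,0],[-3.9,13.2,0,0,0,0],[-5.2,17.6,0,0,0,0],[-6.5,22,0,0,0,0],[-7.8,26.4,0,0,0,0],[-9.1,30.8,0,0,0,0],[-10.4,35.2,0,0,0,0],[-11.7,39.6,0,0,0,0],[-13,43.9,0,0,0,0],[-13,43.9,-2,0,0,0],[-13,43.9,-2,0,0,0],[-13,43.9,-2,0,0,0]]], claw=5.4)

```text
clock: 12.8
position: [0.4276, 0.0927, 0.1045]
ee_rot: [-0.013, -0.707, 0.707, 0.013]
ft_force: [0.3, 0.0, -0.6]
grip_width: 0.632
```

Run:
```python
from h import *
o=manip.get_obs();print(o['position'],o['grip_width'],o['joint_pos'].round(2))
a=cam('wrist');c=cam('scene')
cv2.imwrite('pics/b5.png',np.vstack([a['pixels'][100:400],c['pixels'][100:340]]))
```

```text
[0.42761266 0.09273253 0.10450455] 0.6317803810725917 [ 0.21  0.08 -0.54  2.06  0.05  1.02 -1.96]
```

View pics/b5.png

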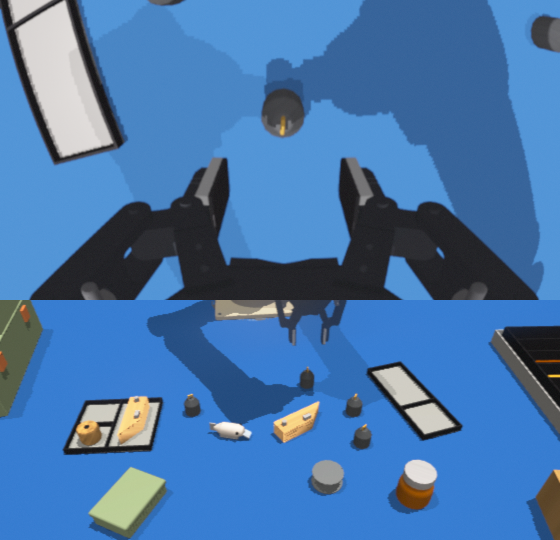

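The float stands in its compartment at (88,432). The sinker nearest the base is centred at (283,112). I'm gripping it.

Request:
arm_command(commands=[[[0,0,-5,0,0,0],[0,0,-8,0,0,0],[0,0,-9.9,0,0,0],[0,0,-9.9,0,0,0]]])

```text
clock: 13.3
position: [0.4264, 0.0924, 0.0037]
ee_rot: [-0.012, -0.707, 0.707, 0.014]
ft_force: [-0.5, -0.6, 0.0]
grip_width: 0.633
```

Request:
arm_command(commands=[[[0,0,0,0,0,0],[0,0,0,0,0,0],[0,0,0,0,0,0],[0,0,0,0,0,0],[0,0,0,0,0,0],[0,0,4,0,0,0],[0,0,8,0,0,0],[0,0,11,0,0,0]]], claw=2.0, newtons=60)

```text
clock: 14.1
position: [0.4283, 0.0937, 0.1185]
ee_rot: [0.013, 0.707, -0.707, -0.011]
ft_force: [0.6, -0.7, -3.2]
grip_width: 0.345
```

Request:
arm_command(commands=[[[0.6,-4.4,0,0,0,0],[1.2,-8.8,0,0,0,0],[1.8,-13.2,0,0,0,0],[2.4,-17.6,0,0,0,0],[3,-22,0,0,0,0],[3.6,-26.4,0,0,0,0],[4.2,-30.8,0,0,0,0],[4.8,-35.2,0,0,0,0],[5.4,-39.6,0,0,0,0],[6,-43.7,0,0,0,0],[6,-43.7,-4,0,0,0],[6,-43.7,-6,0,0,0],[6,-43.7,-6,0,0,0]]])

```text
clock: 15.4
position: [0.4858, -0.3427, 0.053]
ee_rot: [0.011, 0.708, -0.706, -0.014]
ft_force: [-0.3, 0.7, -2.5]
grip_width: 0.348
```

Run:
```python
from h import *
o=manip.get_obs();print(o['position'],o['grip_width'],o['joint_pos'].round(2))
a=cam('wrist');c=cam('side')
cv2.imwrite('pics/b6.png',np.vstack([a['pixels'][100:400],c['pixels'][60:340]]))
```

```text
[ 0.48578189 -0.3427073   0.05296415] 0.34785914564615045 [ 0.68  0.43 -0.17  1.72  0.08  1.   -1.13]
```

View pics/b6.png

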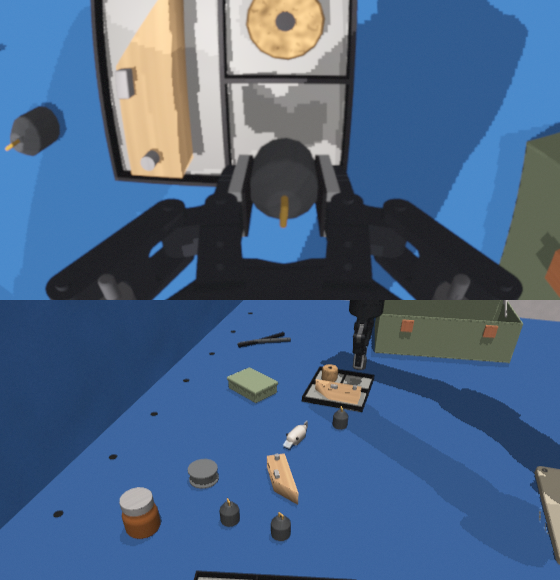

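Compared with the float placing, compartment B's centre sits at the same wrist-image row (about 130), so the sinker is correctly above it. Lowering.

Request:
arm_command(commands=[[[0,0,-2.5,0,0,0],[0,0,-4,0,0,0],[0,0,-4.6,0,0,0],[0,0,-4.6,0,0,0],[0,0,-4.6,0,0,0]]])

```text
clock: 16.0
position: [0.4882, -0.3438, 0.0103]
ee_rot: [-0.013, -0.707, 0.707, 0.012]
ft_force: [0.2, -0.2, -2.4]
grip_width: 0.342
```

Request:
arm_command(commands=[[[0,0,0,0,0,0],[0,0,0,0,0,0],[0,0,0,0,0,0],[0,0,3,0,0,0],[0,0,7,0,0,0],[0,0,11,0,0,0]]], claw=4.0)

```text
clock: 16.6
position: [0.4873, -0.3433, 0.1205]
ee_rot: [0.012, 0.707, -0.707, -0.013]
ft_force: [1.4, -0.5, 1.0]
grip_width: 0.468
```

Request:
arm_command(commands=[[[0.9,2.9,0,0,0,8.4],[1.8,5.8,0,0,0,16.8],[2.7,8.7,0,0,0,25.2],[3.6,11.6,0,0,0,33.6],[4.5,14.5,0,0,0,42],[5.4,17.4,0,0,0,50.4],[6.3,20.3,0,0,0,58.8],[7.2,23.2,0,0,0,67.2],[8.3,26.7,0,0,0,76],[8.3,26.7,-2,0,0,76],[8.3,26.7,-2,0,0,76],[8.3,26.7,-2,0,0,76]]], claw=5.2)

```text
clock: 17.8
position: [0.5703, -0.0775, 0.0993]
ee_rot: [-0.425, 0.565, -0.565, 0.425]
ft_force: [0.8, 0.6, 0.5]
grip_width: 0.609
```

Run:
```python
from h import *
o=manip.get_obs();print(o['position'],o['grip_width'],o['joint_pos'].round(2))
a=cam('wrist');c=cam('scene')
cv2.imwrite('pics/b7.png',np.vstack([a['pixels'][100:400],c['pixels'][100:340]]))
```

```text
[ 0.5702588  -0.0775136   0.09934289] 0.6093447718850958 [ 0.47  0.38 -0.5   1.73  0.2   1.09 -0.38]
```

View pics/b7.png

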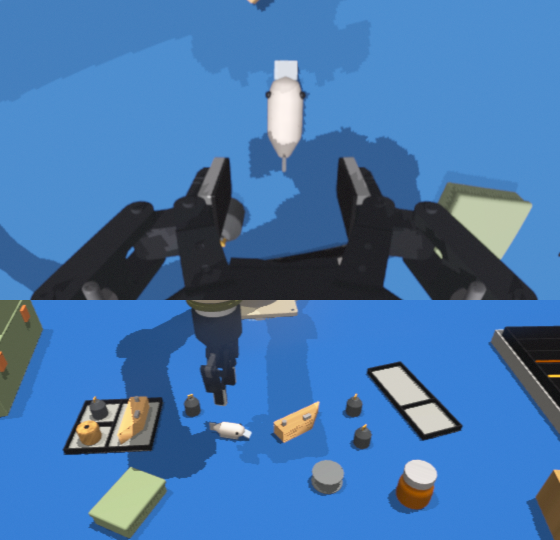

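Request:
arm_command(commands=[[[0,0,-5,0,0,0],[0,0,-8,0,0,0],[0,0,-9.8,0,0,0],[0,0,-9.8,0,0,0]]])

```text
clock: 18.3
position: [0.569, -0.0773, -0.0005]
ee_rot: [-0.426, 0.566, -0.564, 0.424]
ft_force: [-0.7, 0.4, -0.5]
grip_width: 0.609
```

Request:
arm_command(commands=[[[0,0,0,0,0,0],[0,0,0,0,0,0],[0,0,0,0,0,0],[0,0,0,0,0,0],[0,0,0,0,0,0],[0,0,0,0,0,0]]], claw=1.5, newtons=35)

```text
clock: 18.9
position: [0.5719, -0.077, 0.0032]
ee_rot: [0.425, -0.564, 0.566, -0.426]
ft_force: [-1.3, -1.9, 7.2]
grip_width: 0.29
```

Request:
arm_command(commands=[[[0,0,4,0,0,0],[0,0,8,0,0,0],[0,0,12,0,0,0],[0,4.5,12,0,0,-4],[0,9,12,0,0,-8],[0,13.5,12,0,0,-12],[0,18,12,0,0,-16],[0,22.5,12,0,0,-16],[0,27,12,0,0,-16],[0,31.5,12,0,0,-16],[0,36,12,0,0,-16],[0,39.7,12,0,0,-16],[0,39.7,9,0,0,-16],[0,39.7,6,0,0,-16],[0,39.7,6,0,0,-16]]])

```text
clock: 20.4
position: [0.5686, 0.319, 0.0579]
ee_rot: [0.345, -0.618, 0.619, -0.341]
ft_force: [-0.6, -0.5, -0.2]
grip_width: 0.285
```

Run:
```python
from h import *
o=manip.get_obs();print(o['position'],o['grip_width'],o['joint_pos'].round(2))
a=cam('wrist');c=cam('side')
cv2.imwrite('pics/b8.png',np.vstack([a['pixels'][100:400],c['pixels'][120:410]]))
```

```text
[0.56862743 0.3190378  0.05787515] 0.2853316344943029 [-0.17  0.6  -0.56  1.53  0.34  1.11 -1.37]
```

View pics/b8.png

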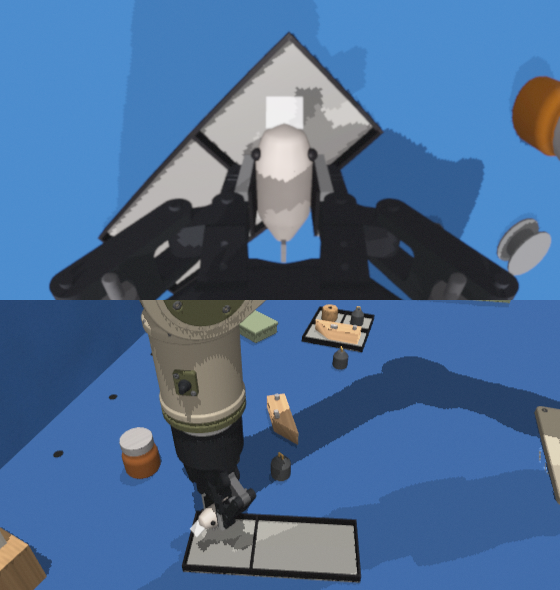

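The lure lies along the compartment's diagonal. The corners at (290,35), (378,128) and (200,130) put the centre near (288,130), as expected. Lowering.

Request:
arm_command(commands=[[[0,0,-2.5,0,0,0],[0,0,-4.5,0,0,0],[0,0,-5.5,0,0,0],[0,0,-5.5,0,0,0],[0,0,-5.5,0,0,0]]])

```text
clock: 21.0
position: [0.5715, 0.3209, 0.0081]
ee_rot: [-0.342, 0.619, -0.619, 0.343]
ft_force: [0.9, -0.3, -0.3]
grip_width: 0.29
```

Request:
arm_command(commands=[[[0,0,0,0,0,0],[0,0,0,0,0,0],[0,0,0,0,0,0],[0,0,3,0,0,0],[0,0,7,0,0,0],[0,0,11,0,0,0]]], claw=4.0)

```text
clock: 21.6
position: [0.5702, 0.3203, 0.1175]
ee_rot: [-0.343, 0.619, -0.618, 0.342]
ft_force: [1.6, 0.5, -0.6]
grip_width: 0.47
```

Request:
arm_command(commands=[[[0,-4,0,0,0,8],[0,-8,0,0,0,16],[0,-12,0,0,0,24],[0,-16,0,0,0,32],[0,-20,0,0,0,40],[-0.8,-24,0,0,0,48],[-0.8,-25.9,0,0,0,56],[-0.8,-25.9,0,0,0,60.5],[-0.8,-25.9,-1.5,0,0,60.5],[-0.8,-25.9,-1.5,0,0,60.5],[-0.8,-25.9,-1.5,0,0,60.5]]], claw=6.0)

```text
clock: 22.7
position: [0.5621, 0.0622, 0.1007]
ee_rot: [0.608, -0.362, 0.361, -0.607]
ft_force: [0.5, 0.3, 0.7]
grip_width: 0.701
```

Run:
```python
from h import *
o=manip.get_obs();print(o['position'],o['grip_width'],o['joint_pos'].round(2))
a=cam('wrist');c=cam('side')
cv2.imwrite('pics/b9.png',np.vstack([a['pixels'][100:400],c['pixels'][120:410]]))
```

```text
[0.56211996 0.06216989 0.10070872] 0.701424016179505 [ 0.42  0.41 -0.74  1.74  0.31  1.11  0.08]
```

View pics/b9.png

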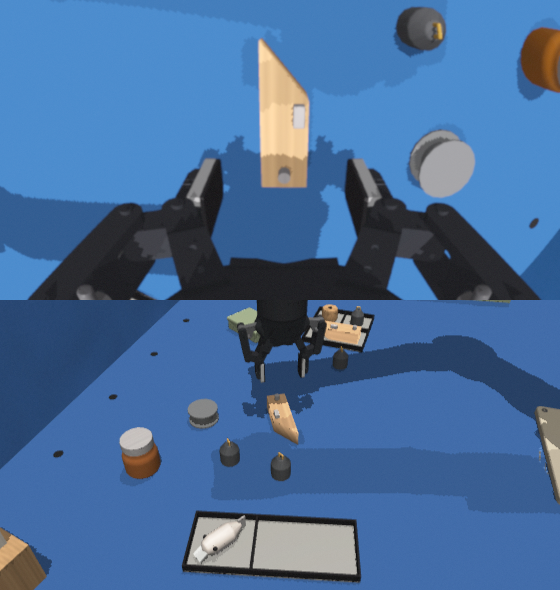

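The lure rests upright in the short compartment at (222,540). Planer_right is aligned at (284,115), with the cut on its right.

Request:
arm_command(commands=[[[0,0,-5,0,0,0],[0,0,-8,0,0,0],[0,0,-9.7,0,0,0],[0,0,-9.7,0,0,0]]])

```text
clock: 23.2
position: [0.5614, 0.0617, 0.0027]
ee_rot: [0.608, -0.363, 0.361, -0.607]
ft_force: [-0.4, -0.5, 0.5]
grip_width: 0.704
```

Request:
arm_command(commands=[[[0,0,0,0,0,0],[0,0,0,0,0,0],[0,0,0,0,0,0],[0,0,0,0,0,0],[0,0,0,0,0,0],[0,0,0,0,0,0]]], claw=2.0, newtons=40)

```text
clock: 23.8
position: [0.5641, 0.0618, 0.0063]
ee_rot: [-0.607, 0.361, -0.363, 0.608]
ft_force: [-0.7, 0.3, 8.3]
grip_width: 0.389
```

Request:
arm_command(commands=[[[0,0,4,0,0,0],[0,0,8,0,0,0],[0,0,12,0,0,0],[-1,2.4,12,0,0,8],[-2,4.8,12,0,0,16],[-3,7.2,12,0,0,24],[-4,9.6,12,0,0,32],[-5,12,12,0,0,40],[-6,14.4,12,0,0,48],[-7,16.8,12,0,0,56],[-8,19.2,12,0,0,64],[-9,21.6,12,0,0,72],[-10,23.4,12,0,0,74.5],[-10,23.4,9,0,0,74.5],[-10,23.4,7,0,0,74.5],[-10,23.4,7,0,0,74.5]]])

```text
clock: 25.4
position: [0.4616, 0.2944, 0.0727]
ee_rot: [0.703, 0.079, -0.081, -0.702]
ft_force: [-0.6, -0.6, -0.6]
grip_width: 0.386
```

Run:
```python
from h import *
o=manip.get_obs();print(o['position'],o['grip_width'],o['joint_pos'].round(2))
a=cam('wrist');c=cam('side')
cv2.imwrite('pics/b10.png',np.vstack([a['pixels'][100:400],c['pixels'][120:410]]))
```

```text
[0.46161435 0.29442535 0.0727315 ] 0.3861524345994433 [ 0.18  0.52 -1.02  1.8   0.5   1.11  0.78]
```

View pics/b10.png

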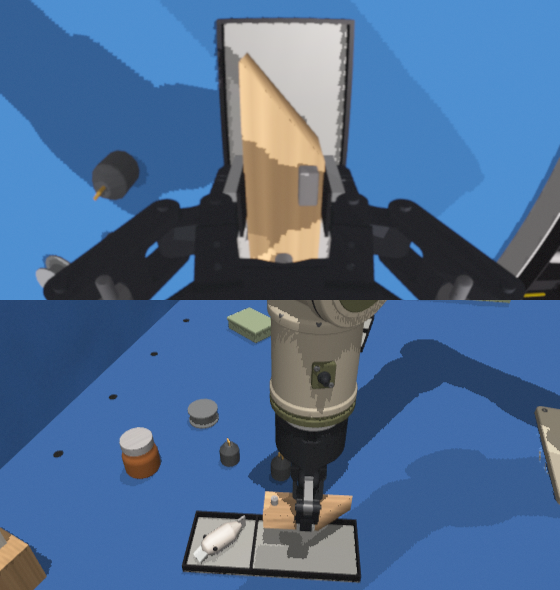

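Planer_right is level and aligned with the long compartment. Lowering and releasing.

Request:
arm_command(commands=[[[0,0,-3,0,0,0],[0,0,-5.5,0,0,0],[0,0,-6.5,0,0,0],[0,0,-6.5,0,0,0],[0,0,-6.5,0,0,0]]])

```text
clock: 26.0
position: [0.4634, 0.296, 0.0107]
ee_rot: [-0.702, -0.08, 0.079, 0.703]
ft_force: [0.2, -0.2, -0.3]
grip_width: 0.388
```

Request:
arm_command(commands=[[[0,0,0,0,0,0],[0,0,0,0,0,0],[0,0,0,0,0,0],[0,0,4,0,0,0],[0,0,9,0,0,0],[0,-4,14,0,0,0],[0,-9,16,0,0,0],[0,-14,16,0,0,0],[0,-19,16,0,0,0],[0,-24,16,0,0,0],[0,-27,16,0,0,0],[0,-27,16,0,0,0]]], claw=4.6)

```text
clock: 27.2
position: [0.4626, 0.0184, 0.1692]
ee_rot: [0.704, 0.076, -0.077, -0.702]
ft_force: [0.7, 1.7, 0.1]
grip_width: 0.539
```

Run:
```python
from est import *
cs=cam('scene');cd=cam('side');print(manip.get_obs()['clock'])
cv2.imwrite('pics/end.png',np.vstack([cs['pixels'][120:400],cd['pixels'][110:410]]))
pc={'scene':cloud(cs).reshape(-1,3),'side':cloud(cd).reshape(-1,3)}
P=np.vstack(list(pc.values()))
def fr(p,t,a):
    a=np.radians(a);d=np.array(p)-t;return np.round([d[0]*np.cos(a)+d[1]*np.sin(a),-d[0]*np.sin(a)+d[1]*np.cos(a)],4)
T3c,T2c=np.array([.5245,-.3035]),np.array([.503,.304])
def circ(Q,r):
    f=lambda c:np.abs(np.hypot(Q[:,0]-c[0],Q[:,1]-c[1])-r).sum()
    return minimize(f,Q.mean(0),method='Nelder-Mead').x
a=polyfit(sel(P,(.44,.61,-.31,-.225),.025,.05),PL,[.526,-.266,r(-2)]);print('PL',a,fr(a[0],T3c,-2))
a=polyfit(sel(P,(.38,.53,.24,.35),.025,.05),PR,[.461,.294,r(193)]);print('PR',a,fr(a[0],T2c,13))
a=polyfit(sel(P,(.525,.62,.26,.37),.017,.05),LU,[.571,.32,r(58)]);print('LU',a,fr(a[0],T2c,13))
a=circ(sel(P,(.46,.518,-.375,-.315),.019,.026),.016);print('S',a,fr(a,T3c,-2))
a=circ(sel(P,(.53,.59,-.375,-.315),.019,.028),.020);print('F',a,fr(a,T3c,-2))
for nm,b in dict(PL=(.48,.54,-.285,-.25),PR=(.44,.51,.27,.315),LU=(.53,.61,.28,.36),S=(.46,.518,-.375,-.315),F=(.53,.59,-.375,-.315)).items():
    for n,Q in pc.items():
        m=(Q[:,0]>b[0])&(Q[:,0]<b[1])&(Q[:,1]>b[2])&(Q[:,1]<b[3])&(Q[:,2]>.018);q=Q[m,2]
        print(nm,n,len(q),np.percentile(q,[50,98]).round(4),end=' ; ')
for nm,b in dict(PL=(.46,.60,-.285,-.225),PR=(.40,.53,.25,.34)).items():
    m=(P[:,0]>b[0])&(P[:,0]<b[1])&(P[:,1]>b[2])&(P[:,1]<b[3])&(P[:,2]>.026)&(P[:,2]<.036);q=P[m]
    print(nm,'slope',np.linalg.lstsq(np.c_[q[:,:2],np.ones(len(q))],q[:,2],rcond=None)[0].round(3))
for th in ['spool','jar','tin']:
    for n,c in [('scene',cs),('side',cd)]:
        rs=manip.masks_of(n,th)
        if rs:
            Q=cloud(c)[rs[0]['mask']];Q=Q[Q[:,2]>.006];print(th,n,rs[0]['p'],np.median(Q,0).round(3))
```

```text
27.3
PL (array([ 0.5269, -0.2661]), np.float64(-3.26), np.float64(0.923)) [0.0011 0.0375]
PR (array([0.4606, 0.2949]), np.float64(192.74), np.float64(0.917)) [-0.0434  0.0007]
LU (array([0.5699, 0.3185]), np.float64(59.49), np.float64(0.832)) [ 0.0684 -0.0009]
S [ 0.51323258 -0.3316965 ] [-0.0103 -0.0286]
F [ 0.55725144 -0.346586  ] [ 0.0342 -0.0419]
PL scene 358 [0.0307 0.039 ] ; PL side 100 [0.0305 0.0387] ; PR scene 414 [0.0306 0.0394] ; PR side 1231 [0.0297 0.0387] ; LU scene 323 [0.0261 0.0317] ; LU side 720 [0.0259 0.0304] ; S scene 215 [0.0313 0.0468] ; Traceback (most recent call last):
  File "<stdin>", line 20, in <module>
    return _quantile_unchecked(
        a, q, axis, out, overwrite_input, method, keepdims, weights)
    return _ureduce(a,
                    func=_quantile_ureduce_func,
    ...<5 lines>...
                    overwrite_input=overwrite_input,
                    method=method)
    r = func(a, **kwargs)
    result = _quantile(arr,
                       quantiles=q,
    ...<2 lines>...
                       out=out,
                       weights=wgt)
    slices_having_nans = np.isnan(arr[-1, ...])
                                  ~~~^^^^^^^^^
IndexError: index -1 is out of bounds for axis 0 with size 0
```

View pics/end.png

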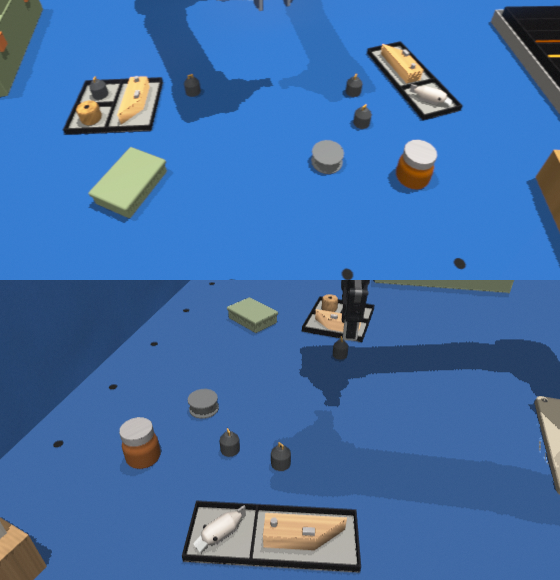

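Everything looks seated. The sinker fit has only the scene camera because the gripper blocks the side view, so I'll move the gripper aside and check it again.

Request:
arm_command(commands=[[[0,4,4,0,0,0],[0,8,8,0,0,0],[0,12,8,0,0,0],[0,12,8,0,0,0],[0,12,8,0,0,0]]])

```text
clock: 27.8
position: [0.4619, 0.1486, 0.2496]
ee_rot: [-0.702, -0.082, 0.082, 0.703]
ft_force: [-0.4, -0.5, -0.8]
grip_width: 0.54
```

Run:
```python
from est import *
cs=cam('scene');cd=cam('side');print(manip.get_obs()['clock'])
cv2.imwrite('pics/end2.png',np.hstack([cv2.resize(cs['pixels'][180:270,50:180],None,fx=3,fy=3),cv2.resize(cd['pixels'][120:210,280:410],None,fx=3,fy=3)]))
for n,c in [('scene',cs),('side',cd)]:
    Q=cloud(c).reshape(-1,3)
    for nm,b in dict(S=(.455,.518,-.38,-.31),F=(.53,.59,-.38,-.31)).items():
        m=(Q[:,0]>b[0])&(Q[:,0]<b[1])&(Q[:,1]>b[2])&(Q[:,1]<b[3])&(Q[:,2]>.019);q=Q[m]
        if len(q): print(nm,n,len(q),np.median(q,0).round(4),np.percentile(q,[2,98],axis=0).round(4))
for th in ['spool','jar','tin']:
    for n,c in [('scene',cs),('side',cd)]:
        rs=manip.masks_of(n,th)
        if rs:
            Q=cloud(c)[rs[0]['mask']];Q=Q[Q[:,2]>.006];print(th,n,rs[0]['p'],np.median(Q,0).round(3))
```

```text
27.9
S scene 205 [ 0.4969 -0.3408  0.0318] [[ 0.484  -0.3562  0.0199]
 [ 0.5051 -0.3291  0.0479]]
F scene 360 [ 0.5657 -0.3426  0.0332] [[ 0.5439 -0.3623  0.0192]
 [ 0.5783 -0.3268  0.036 ]]
S side 71 [ 0.48   -0.3344  0.0322] [[ 0.4716 -0.3455  0.0201]
 [ 0.4861 -0.3267  0.0463]]
F side 96 [ 0.5618 -0.3326  0.0321] [[ 0.5509 -0.3592  0.0194]
 [ 0.5733 -0.324   0.0361]]
spool scene 0.98 [0.706 0.087 0.026]
spool side 0.74 [0.7   0.092 0.025]
jar scene 0.64 [0.763 0.216 0.053]
jar side 0.66 [0.737 0.238 0.05 ]
tin scene 0.66 [ 0.735 -0.238  0.031]
tin side 0.78 [ 0.716 -0.226  0.03 ]
```

View pics/end2.png

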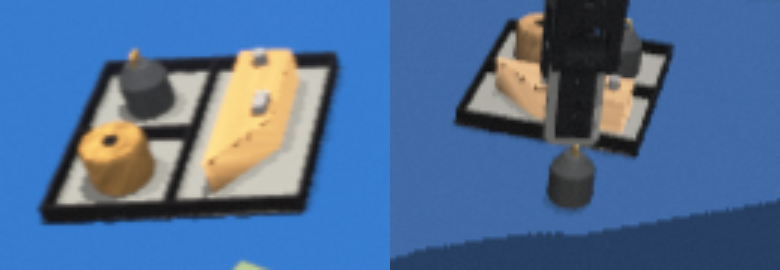

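The sinker stands upright at about (0.489, -0.342) and its top is at the expected height. The spool, jar and tin have not moved. Handing in.

```bash
python3 -c "
from workcell import manip
print(manip.hand_in())"
```

```text
the job is handed in; nothing more can be done
None
```

Both kits are made up and the job was handed in at about 28 s of the 112 s allowed; no verdict is reported. All five things sit in their own compartments.

The last camera checks, as offsets from each compartment's centre:

| Thing | Compartment | Offset from centre |
|---|---|---|
| planer_left | long, tray_three | about 1 mm |
| planer_right | long, tray_two | about 1 mm |
| float | small +x, tray_three | about 1 mm |
| lure | short, tray_two (laid on the diagonal) | about 1 mm |
| sinker | small -x, tray_three | about 2 mm, estimated (see below) |

- **Seating:** tops measured about 30–31 mm on the boards, about 36 mm on the float and 46–48 mm on the sinker. These match each thing sitting flat on the 3 mm tray floor. In the pictures everything stands upright with the fittings up.
- **Things to leave alone:** the spool, jar and tin measured within 1 mm of where they were at the start.
- **Sinker choice:** of the four look-alikes, I took the one nearest the base, at about 0.44 m; the next was at about 0.52 m.

Two checks fell short:
- **Sinker fit:** the first circle fit was off because the gripper blocked the side camera. After I moved the gripper aside, the side view was still partly blocked. The sinker's position comes from the visible extents in both cameras, about (0.489, -0.342), and it agrees with the arm's position when it let go.
- **Planer tilt:** I did not get a numerical tilt for the boards because that script stopped on an error. Their flatness is judged from the measured heights and the pictures.

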